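# Load the pivoting spreader bar with two punches and trim it level

## Robot

A 7-joint arm with a two-finger parallel gripper is mounted at the origin on a cart in front of the work surface, level with it; the furniture and walls round the work are solid. World frame = base frame: x ahead of the robot, y to its left, z up, the work surface at z = 0. Lengths are in mm, angles in rad, forces in N, time in s.
With the tool pointing down it reaches from about 350 to 900 mm from the base axis. Payload 8.1 kg.
Tool frame: the origin (TCP) lies midway between the tips of the shut fingers; the grasp point (between the pads) lies 19 mm behind it; z points along the fingers, y is the line along which they close (so a half turn about z gives the same grasp; the last joint's range is limited). The gripper opens to 92 mm and grips with 3 to 60 N. Pads are 19 mm wide; open, the fingers measure 130 mm over their backs; the gripper's body (75 mm by 190 mm) begins 47 mm behind the grasp point.
Start: joints at [1.154, 0.434, 0.025, 1.573, -0.012, 1.134, -0.075], TCP at [192.899, -594.503, 193.242] pointing down, gripper open.
Joint ranges: [-2.62, 2.62], [-0.44, 2.09], [-1.27, 1.32], [0.08, 2.57], [-1.32, 4.46], [0.12, 2], [-2.74, 2.74]. Speed limits (rad/s): [2.22, 2.22, 3.01, 3.01, 3.14, 3.14, 3.14].

## Interface

Orientations are given as a 3x3 rotation matrix whose columns are the frame's x, y, z axes.
In Python, from rig import env gives the robot as it stands.
- The arm moves only by the tool play_rows, never from a script. Its arguments are lists of equal length, an entry for each row: "dp": the shift along the tool's x, y, z normalised to -1 to 1, where 1 is 0.25 m, a list of three; "dr": the turn, a rotation vector about the tool's x, y, z normalised to -1 to 1, where 1 is 120 degrees, a list of three; "claw": the closure, from 0 (fully open) to 1 (shut). In form: {"dp": [[tx, ty, tz], ...], "dr": [[rx, ry, rz], ...], "claw": [claw, ...]}. A call has 1 to 8 rows; each row is the pose to reach, as a shift and turn from the pose commanded when the call began, along the tool's axes at that moment; what a row does not reach only later rows make up. A row lasts 1/10 s, in which the tool goes at most 50 mm and 8.59 degrees, less where a joint would pass 70% of its speed; a pose out of reach is approached as far as the arm can. A call with a number of a shift or a turn outside -1 to 1 is refused whole. A call with a gripper value outside its range is refused whole. The fingers move at their own pace and stop on an object; "force" is the grip in N (left out, the last holds). Time passes only in rows, so rows that repeat a pose let the fingers close. It gives the time, the measured TCP pose, the force, the opening and the grip force at its end, in the units of the state.
- env.get_state(): the state, without advancing time (a new reading comes with each control period).
- env.get_image(name): name is "side" or "top" or "wrist"; returns a dict with "frame" (420x560x3 uint8, red, green, blue), "fx", "fy", "cx", "cy" (pixels), "position" and "attitude" of the camera in the world; the wrist camera has in their place "T_tool_cam" (4x4, takes a point from camera to tool coordinates, whose origin is the TCP and whose axes are the flange's). Camera axes: x right, y down, z forward; pixel columns grow to the right and rows downward; lengths in mm; the calibration is good to about 2 mm. A picture is of the moment at which its call begins: read the wrist's pose just before it. There is no depth.
- env.job_done(): hands the job in; it is judged then, once.
Trained networks look in a picture, given as the dict that the camera call returned (one of the last four; its "shot" number tells which), for a name from the list of things; names that differ only in an ending like _2 or _b are one class to them, and where a whole thing is asked for, a point or a joint stands for the part that bears it (a point fixed in the world has none). Each returns a list of dicts, best first, with "conf" (0 to 1); they miss things now and then, are a little off and sometimes report something else, mostly with a low value. They report only what shows in the picture. A call takes as long as a camera call.
- env.silhouettes(thing, picture): "pixels" (420x560 bool, what is visible of it) and "extent" ([left, top, right, bottom] in pixels, round what is visible of it).
The state is a dict: "time_s": time; "q": joint angles; "qvel": joint speeds; "joint_efforts": joint torques, N m; "eef_pos": TCP position; "ee_rot": TCP orientation; "contact_force": force on the tool from outside, world axes, zero at the start; "torque": the same for the moment, N m; "grip_width": finger opening in mm; "finger_force": force on a finger pad.
Only numpy, scipy, OpenCV 4.12 (cv2) and the standard library are available. Lean on these libraries where they do the work, as an engineer would, in place of code of your own. Each camera call takes 0.05 s, during which the arm holds its last target. There are 200 camera calls.

## Task

Hang the two punch carriers on the pivoting spreader bar of the dip stand, one on each side: the tall carrier between the two locating pins on the left arm, the wide one on the plain right arm. The two punches do not weigh the same, so set the wide carrier where it balances the other, sliding it along its arm until the bar hangs level. The bar swings freely: let it down gently onto its stop under the first load, never let it drop, press nothing hard, and leave the other things on the bench alone.

Things in the scene. Friction and masses are not known exactly. Their poses are not given: they have to be found in the camera images.
- spreader_bar (a joint): tilt of the spreader bar, rad: 0 level, positive = left end up; hard stops at -0.14 and +0.14, so bring a load down slowly and let go only when the bar lies on its stop. Easy, damped pivot: empty it rests level, with one carrier it lies on that side's stop, with both it settles in 1.5 s; moving the wide carrier 1 mm changes the tilt by about 0.007 rad (outwards = left end up).
- bar_pivot (a point): pivot of the bar, 215 mm above the bench; axes turn with the bar: x across it, away from the robot, y along it to the left, z up. Flat steel bar 8 mm thick (x), 22 deep, 360 long; top edge 10 mm below the pivot. Behind its middle: bearing block (22 mm to either side) and 257 mm post; stop bracket 48 mm to either side, 63 mm below the pivot; base plate 10 mm high, 75 mm to either side.
- pin_seat (a point): middle of the seat on the top edge of the left arm, 130 mm from the pivot, between two round locating pins that stand 5 mm above the edge and leave 28 mm for the 24 mm foot of the tall carrier.
- plain_arm (a point): a point on the smooth top edge of the right arm, 115 mm from the pivot. The wide carrier balances somewhere between 85 and 160 mm from the pivot, inversely to the weights; a pin at 176 mm ends the arm.
- tall_carrier_grip (a point): centre of the grip tab of the tall carrier, a C-shaped steel hook with a tall square punch block, 35 x 35 x 58 mm, clamped under it, standing upright on the punch; 0.45 to 0.75 kg (varies). Tab 10 (own x) x 16 (own y) x 38 (z) mm, gripped across the 16 mm from above; 153 mm above the bench at the start. Own x points to the open side of the C, y along the foot, z up.
- tall_carrier_foot (a point): centre of the flat underside of the tall carrier's foot (29 x 24 x 8 mm, 24 along own y), 27 mm under the tab's centre: this face rests on the bar. A 9 mm deep lip hangs down at own x = +8 to +12 mm, the spine at -9 to -17 mm (bar between them); clamp plate 62 mm, punch bottom 126 mm below this face.
- wide_carrier_grip (a point): centre of the grip tab of the wide carrier, a C-shaped steel hook with a low wide punch block, 32 x 50 x 43 mm, clamped under it, standing upright on the punch; 0.45 to 0.75 kg (varies). Tab 10 (own x) x 16 (own y) x 38 (z) mm, gripped across the 16 mm from above; 138 mm above the bench at the start. Own x points to the open side of the C, y along the foot, z up.
- wide_carrier_foot (a point): centre of the flat underside of the wide carrier's foot (29 x 24 x 8 mm, 24 along own y), 27 mm under the tab's centre: this face rests on the bar. A 9 mm deep lip hangs down at own x = +8 to +12 mm, the spine at -9 to -17 mm (bar between them); clamp plate 62 mm, punch bottom 111 mm below this face.
- marker_pen: white and black marker pen lying on the bench, 12 x 130 x 13 mm; not part of the job
- hex_key: black hex key lying on the bench, 26 x 80 x 5 mm; not part of the job
- esd_brush: black flat brush lying on the bench, 28 x 157 x 10 mm; not part of the job

How it is judged:
By the outcome, as a careful person would: the job done as asked, in the order asked, and still so for the second after the job is handed in, with the robot touching nothing.
It also fails if it takes over 64 s, if anything falls off the work surface, if the arm or the gripper's body presses on something with over 40 N, if the wrist force passes 120 N, or if a joint passes its speed limit or range.

## Working session

There is one attempt and no reset: what is moved stays moved. The work goes in short steps, Python scripts to look and compute and a tool call to move; the robot and the scene stay as the last step left them, time stands still between calls to the robot, and variables do not carry over. Pictures are saved under pics/ and viewed, at most 10 in all, crops included, and the job is handed in when it is done.

Besides the shell and the picture viewer there is one more tool, called after "Emit:" as name(argument=value, ...), one argument or row to a line, values as JSON. play_rows: Moves the arm, as the interface text tells. Scaled input: -1 to 1 covers 0.25 m each way for a shift and 120 degrees each way for a turn. Its arguments: {"type":"object","properties":{"dp":{"type":"array"},"dr":{"type":"array"},"claw":{"type":"array"},"force":{"type":"number"}},"required":["dp","dr","claw"]}

```bash
ls; mkdir -p pics; python3 - <<'E'
from rig import env
import cv2,numpy as np,pickle
s=env.get_state(); print({k:np.round(v,3).tolist() for k,v in s.items()})
for n in ["side","top"]:
    p=env.get_image(n); print(n,p["fx"],p["cx"],p["cy"],np.round(p["position"],1),np.round(p["attitude"],3).tolist())
    cv2.imwrite(f"pics/{n}0.png",p["frame"][:,:,::-1])
    pickle.dump(p,open(f"pics/{n}0.pkl","wb"))
    for t in ["spreader_bar","tall_carrier_grip","wide_carrier_grip","marker_pen","hex_key","esd_brush"]:
        for r in env.silhouettes(t,p)[:2]: print(t,round(r["conf"],2),r["extent"],r["pixels"].sum())
E
```

```text
pics
{'time_s': 0.0, 'q': [1.154, 0.435, 0.025, 1.574, -0.012, 1.134, -0.075], 'qvel': [0.001, -0.0, -0.001, -0.002, -0.001, 0.0, 0.001], 'joint_efforts': [0.001, -66.785, 0.986, -31.446, -0.06, 0.043, 0.0], 'eef_pos': [192.685, -593.963, 192.471], 'ee_rot': [[0.951, 0.309, -0.001], [0.309, -0.951, 0.001], [-0.0, -0.002, -1.0]], 'contact_force': [0.352, 0.864, -0.241], 'torque': [-0.004, -0.03, -0.06], 'finger_force': 0.0, 'grip_width': 91.709}
side 492.4626084748782 280.3957547930845 207.9865919715613 [415.5 951.  606.9] [[-0.991, -0.087, 0.105], [-0.134, 0.507, -0.852], [0.021, -0.858, -0.514]]
spreader_bar 0.9 [190.2, 132.5, 279.1, 234.5] 1467
tall_carrier_grip 0.59 [305.8, 138.0, 329.7, 211.4] 800
tall_carrier_grip 0.18 [189.0, 136.6, 275.0, 234.5] 1428
wide_carrier_grip 0.76 [314.7, 211.2, 341.9, 294.3] 1094
esd_brush 0.76 [214.6, 315.3, 296.1, 371.8] 1132
top 488.23499874971014 278.58662685911565 211.05804410539284 [344.5 152.2 988.8] [[0.092, -0.972, 0.217], [-0.996, -0.09, 0.019], [0.001, -0.218, -0.976]]
spreader_bar 0.69 [178.5, 142.3, 388.4, 204.4] 1773
tall_carrier_grip 0.92 [388.6, 261.9, 425.0, 286.3] 670
wide_carrier_grip 0.71 [241.5, 266.8, 269.6, 287.7] 458
marker_pen 0.83 [286.0, 280.2, 350.1, 299.9] 428
marker_pen 0.35 [176.7, 142.5, 388.4, 202.8] 1813
hex_key 0.49 [292.8, 271.2, 300.6, 275.1] 13
esd_brush 0.93 [149.4, 196.0, 202.6, 253.8] 713
```

```bash
python3 - <<'E'
import cv2
t=cv2.imread("pics/top0.png");s=cv2.imread("pics/side0.png")
cv2.imwrite("pics/t0c.png",cv2.resize(t[120:330,140:440],None,fx=2.66,fy=2.66,interpolation=cv2.INTER_CUBIC))
cv2.imwrite("pics/s0c.png",cv2.resize(s[100:390,170:370],None,fx=2,fy=2,interpolation=cv2.INTER_CUBIC))
E
```

```text
(no output)
```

View pics/t0c.png

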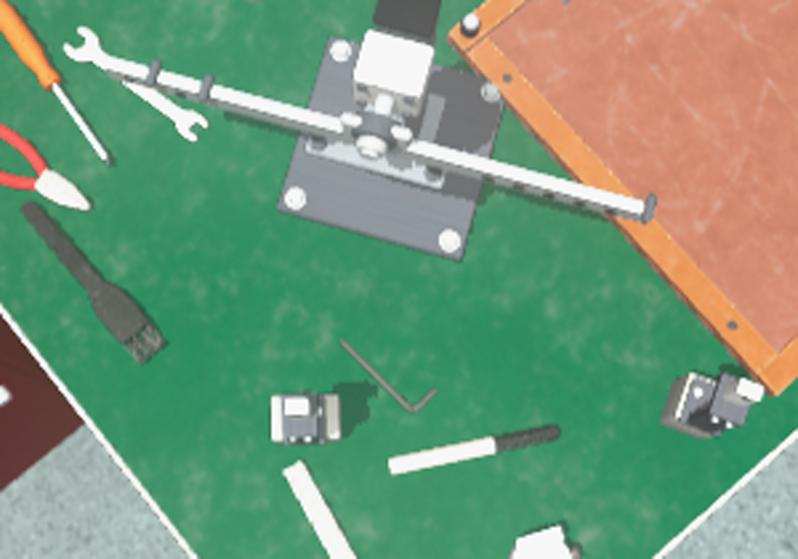

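View pics/s0c.png

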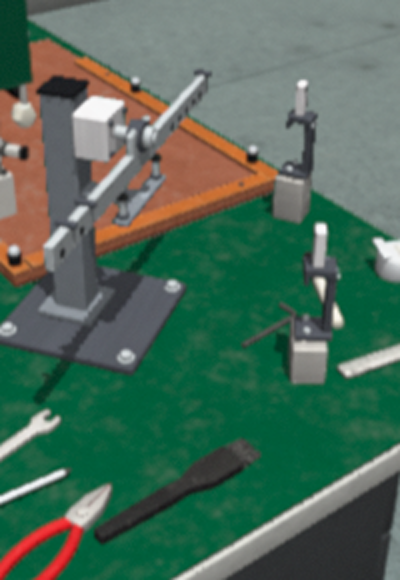

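Top view: bar with its pin pair at left (pins near px (197,147),(218,153)) and its right end pin near (384,198). One carrier is at px (252,273), the other at (421,266), and the tools lie around them. The side view shows the same two carriers, with the right one farther away. Next I'll triangulate and check which one is tall.

```bash
cat > h.py <<'E'
import numpy as np,pickle,cv2
def ray(p,u,v,z):
    R=np.array(p["attitude"]);d=R@[(u-p["cx"])/p["fx"],(v-p["cy"])/p["fy"],1];o=np.array(p["position"])
    return o+d*(z-o[2])/d[2]
def proj(p,X):
    R=np.array(p["attitude"]);c=(np.atleast_2d(X)-p["position"])@R
    return np.c_[c[:,0]/c[:,2]*p["fx"]+p["cx"],c[:,1]/c[:,2]*p["fy"]+p["cy"]]
def wristcam(p,s):
    T=np.array(p["T_tool_cam"]);R=np.array(s["ee_rot"]);q=dict(p)
    q["attitude"]=R@T[:3,:3];q["position"]=np.array(s["eef_pos"])+R@T[:3,3];return q
E
python3 - <<'E'
from h import *
t=pickle.load(open("pics/top0.pkl","rb"));s=pickle.load(open("pics/side0.pkl","rb"))
c=lambda x,y:(140+x/2.66,120+y/2.66)
for n,x,y,z in [("wide tab",297,406,157),("tall tab",748,388,172),("pinL",153,64,210),("pinR",207,79,210),("endpin",650,197,210),("barLend",108,67,205),("barRend",645,208,205),("brush",140,350,5),("pen1",392,466,6),("pen2",558,433,6),("hex",410,408,3),("base c1",280,210,10),("c2",462,260,10),("postblock",395,62,257)]:
    P=ray(t,*c(x,y),z);print(n,np.round(P,0),"side px",np.round(proj(s,P)[0],0))
E
```

```text
wide tab [418. 204. 157.] side px [330. 212.]
tall tab [454. -78. 172.] side px [321. 140.]
pinL [620. 314. 210.] side px [200. 208.]
pinR [613. 279. 210.] side px [210. 197.]
endpin [562.  -3. 210.] side px [268. 134.]
barLend [617. 344. 205.] side px [197. 221.]
barRend [556.  -2. 205.] side px [271. 136.]
brush [463. 337.   5.] side px [294. 326.]
pen1 [394. 138.   6.] side px [339. 260.]
pen2 [430.  16.   6.] side px [324. 226.]
hex [438. 129.   3.] side px [317. 256.]
base c1 [581. 242.  10.] side px [237. 281.]
c2 [555.  99.  10.] side px [264. 240.]
postblock [618. 161. 257.] side px [223. 142.]
```

Emit:
play_rows(
  dp=[
    [0,0,-0.5],
    [0,0,-0.5],
    [0,0,-0.56],
    [0.8,-0.8,-0.56],
    [0.8,-0.8,-0.56],
    [0.8,-0.8,-0.56],
    [0.8,-0.8,-0.56],
    [0.8,-0.8,-0.56],
  ],
  dr=[
    [0,0,0],
    [0,0,0],
    [0,0,0],
    [0,0,0],
    [0,0,0],
    [0,0,0],
    [0,0,0],
    [0,0,0],
  ],
  claw=[0,0,0,0,0,0,0,0],
)

```text
time_s: 1.5
eef_pos: [307.1, -369.8, 333.5]
ee_rot: [[0.951, 0.309, 0.0], [0.309, -0.951, -0.001], [0.0, 0.001, -1.0]]
contact_force: [1.0, 0.3, 0.6]
grip_width: 91.9
finger_force: 0.0
```

Emit:
play_rows(
  dp=[
    [0.8,-0.8,0],
    [0.8,-0.8,0],
    [0.8,-0.8,0],
    [0.8,-0.8,0],
    [0.8,-0.8,0],
    [0.8,-0.8,0],
    [0.8,-0.8,0],
    [0.8,-0.8,0],
  ],
  dr=[
    [0,0,0],
    [0,0,0],
    [0,0,0],
    [0,0,0],
    [0,0,0],
    [0,0,0],
    [0,0,0],
    [0,0,0],
  ],
  claw=[0,0,0,0,0,0,0,0],
)

```text
time_s: 2.3
eef_pos: [435.0, -119.6, 333.3]
ee_rot: [[0.951, 0.31, -0.0], [0.31, -0.951, -0.0], [-0.0, 0.0, -1.0]]
contact_force: [0.2, -0.2, -0.0]
grip_width: 91.9
finger_force: 0.0
```

```bash
python3 - <<'E'
from rig import env
from h import *
s=env.get_state();p=env.get_image("wrist");print(np.round(p["T_tool_cam"],3).tolist(),p["fx"],p["cx"],p["cy"])
w=wristcam(p,s);pickle.dump(w,open("pics/w1.pkl","wb"))
print(np.round(proj(w,[[454,-78,172],[418,204,157]]),0))
for r in env.silhouettes("tall_carrier_grip",p): print(round(r["conf"],2),r["extent"])
cv2.imwrite("pics/w1.png",p["frame"][:,:,::-1])
E
```

```text
[[-0.0, -0.953, -0.303, 81.957], [1.0, 0.0, -0.001, 1.333], [0.001, -0.303, 0.953, -191.554], [0.0, 0.0, 0.0, 1.0]] 348.15545004825435 277.6205584205873 206.85200769994034
[[243. 149.]
 [-34.  94.]]
0.75 [230.9, 115.0, 274.2, 162.3]
```

View pics/w1.png

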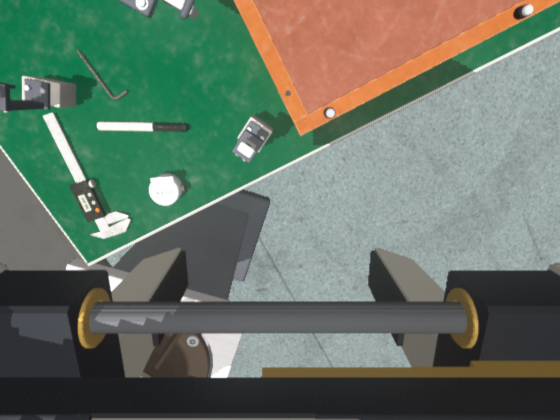

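Wrist view: the tall carrier is at about (252,137) with its tab top near (246,151). The orange tray corner is beside it at (303,130), and the wide carrier is at far left (45,93). I'll fit a box model to the masks of several views.

```bash
cat > fit.py <<'E'
from h import *
from scipy.optimize import minimize
def boxes(kind):
    b=[(-5,5,-8,8,8,46),(-17,12,-12,12,0,8),(8,12,-12,12,-9,0),(-17,-9,-12,12,-62,0)]
    b+= [(-17,17,-15,15,-68,-62),(-17.5,17.5,-17.5,17.5,-126,-68)] if kind=="tall" else [(-16,16,-15,15,-68,-62),(-16,16,-25,25,-111,-68)]
    return b
def render(p,kind,x,y,yaw,S=4,zf=None):
    zf=zf or (126 if kind=="tall" else 111);m=np.zeros((420*S,560*S),np.uint8);c,s=np.cos(yaw),np.sin(yaw)
    for b in boxes(kind):
        P=np.array([[X,Y,Z] for X in b[:2] for Y in b[2:4] for Z in b[4:]],float)
        W=np.c_[x+c*P[:,0]-s*P[:,1],y+s*P[:,0]+c*P[:,1],zf+P[:,2]]
        cv2.fillConvexPoly(m,cv2.convexHull(np.round((proj(p,W)+.5)*S).astype(np.int32)),255)
    return cv2.resize(m,(560,420),interpolation=cv2.INTER_AREA)/255.
def fit(kind,views,x,y,yaws=np.radians(np.arange(0,360,30))):
    def cost(v):
        c=0
        for p,m in views:
            r=render(p,kind,*v);c+=1-np.minimum(r,m).sum()/np.maximum(r,m).sum()
        return c/len(views)
    out=[]
    for a in yaws:
        r=minimize(cost,[x,y,a],method="Nelder-Mead",options=dict(initial_simplex=np.array([[x,y,a],[x+8,y,a],[x,y+8,a],[x,y,a+.3]]),maxfev=90))
        out.append((r.fun,r.x[0],r.x[1],np.degrees(r.x[2])%360))
    return sorted(out)
E
python3 - <<'E'
from rig import env
from fit import *
pics={n:env.get_image(n) for n in ["top","side"]}
s=env.get_state();pw=env.get_image("wrist");w=wristcam(pw,s);pics["wrist"]=pw
for kind,x,y in [("tall",454,-78),("wide",418,204)]:
    views=[]
    for n,p in pics.items():
        if kind=="wide" and n=="wrist": continue
        r=env.silhouettes(kind+"_carrier_grip",p)
        if r: views.append((w if n=="wrist" else p,r[0]["pixels"].astype(float)));print(n,r[0]["conf"],r[0]["pixels"].sum())
    pickle.dump(views,open(f"pics/{kind}_views.pkl","wb"))
    for f in fit(kind,views,x,y)[:7]: print(kind,np.round(f,2))
f=pw["frame"][:,:,::-1]
a=cv2.resize(f[95:180,205:305],None,fx=6,fy=6,interpolation=cv2.INTER_CUBIC)
t=pics["top"]["frame"][:,:,::-1]
b=cv2.resize(t[255:295,230:290],None,fx=6,fy=6,interpolation=cv2.INTER_CUBIC)
b2=cv2.resize(pics["side"]["frame"][200:300,305:350,::-1],None,fx=2,fy=2,interpolation=cv2.INTER_CUBIC)
cv2.imwrite("pics/c1.png",a)
E
```

```text
top 0.71 683
side 0.88 798
wrist 0.61 1097
tall [ 1.0000e-01  4.5572e+02 -7.9140e+01  3.4363e+02]
tall [ 1.0000e-01  4.5551e+02 -7.9050e+01  3.4488e+02]
tall [ 1.0000e-01  4.5556e+02 -7.9190e+01  3.4473e+02]
tall [ 1.8000e-01  4.5482e+02 -7.7690e+01  6.7370e+01]
tall [ 1.8000e-01  4.5475e+02 -7.7430e+01  6.5850e+01]
tall [ 1.8000e-01  4.5487e+02 -7.7410e+01  6.5880e+01]
tall [ 2.2000e-01  4.5478e+02 -7.9570e+01  2.5690e+02]
top 0.74 434
side 0.72 1070
wide [1.6000e-01 4.1977e+02 2.0721e+02 7.2300e+00]
wide [1.6000e-01 4.1967e+02 2.0702e+02 6.9000e+00]
wide [1.6000e-01 4.1948e+02 2.0769e+02 5.6900e+00]
wide [1.6000e-01 4.1942e+02 2.0615e+02 5.2300e+00]
wide [1.6000e-01 4.1962e+02 2.0641e+02 6.8000e+00]
wide [1.6000e-01 4.1886e+02 2.0688e+02 3.5588e+02]
wide [2.7000e-01 4.1877e+02 2.0661e+02 1.7498e+02]
```

View pics/c1.png

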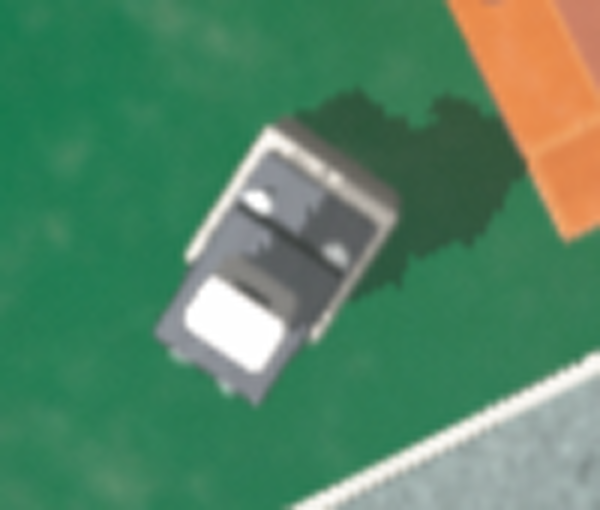

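Emit:
play_rows(
  dp=[
    [0.128,-0.128,0.2],
    [0.128,-0.128,0.4],
    [0.128,-0.128,0.536],
    [0.128,-0.128,0.536],
    [0.128,-0.128,0.65],
    [0.128,-0.128,0.77],
    [0.128,-0.128,0.77],
    [0.128,-0.128,0.776],
  ],
  dr=[
    [0,0,0.07],
    [0,0,0.14],
    [0,0,0.21],
    [0,0,0.279],
    [0,0,0.279],
    [0,0,0.279],
    [0,0,0.279],
    [0,0,0.279],
  ],
  claw=[0,0,0,0,0,0,0,0],
  force=40,
)

```text
time_s: 3.6
eef_pos: [455.6, -79.5, 139.7]
ee_rot: [[0.964, -0.267, -0.001], [-0.267, -0.964, 0.0], [-0.001, -0.0, -1.0]]
contact_force: [0.1, 0.3, 1.2]
grip_width: 91.5
finger_force: 0.0
```

Emit:
play_rows(
  dp=[
    [0,0,0],
    [0,0,0],
    [0,0,0],
    [0,0,0],
    [0,0,0],
    [0,0,0],
  ],
  dr=[
    [0,0,0],
    [0,0,0],
    [0,0,0],
    [0,0,0],
    [0,0,0],
    [0,0,0],
  ],
  claw=[0.4,0.6,0.8,0.9,1,1],
)

```text
time_s: 4.2
eef_pos: [455.6, -79.5, 139.3]
ee_rot: [[0.964, -0.267, 0.0], [-0.267, -0.964, -0.0], [0.0, 0.0, -1.0]]
contact_force: [0.7, 0.4, 0.5]
grip_width: 48.4
finger_force: 0.0
```

Emit:
play_rows(
  dp=[
    [0,0,0],
    [0,0,0],
    [0,0,0],
    [0,0,0],
    [0,0,0],
    [0,0,0],
    [0,0,0],
    [0,0,0],
  ],
  dr=[
    [0,0,0],
    [0,0,0],
    [0,0,0],
    [0,0,0],
    [0,0,0],
    [0,0,0],
    [0,0,0],
    [0,0,0],
  ],
  claw=[1,1,1,1,1,1,1,1],
)

```text
time_s: 5.0
eef_pos: [455.6, -79.5, 139.2]
ee_rot: [[0.964, -0.267, 0.0], [-0.267, -0.964, -0.0], [0.0, 0.0, -1.0]]
contact_force: [-0.8, 0.0, 0.8]
grip_width: 0.5
finger_force: 0.0
```

```bash
python3 - <<'E'
from rig import env
from h import *
s=env.get_state();p=env.get_image("wrist");w=wristcam(p,s)
q=env.get_image("top");q2=env.get_image("side")
a=cv2.resize(q["frame"][220:320,360:460],(400,400),interpolation=cv2.INTER_CUBIC);b=cv2.resize(q2["frame"][80:230,260:410],(400,400),interpolation=cv2.INTER_CUBIC)
cv2.imwrite("pics/c2.png",np.vstack([np.hstack([a,b])[:,:,::-1],])); cv2.imwrite("pics/w2.png",p["frame"][:,:,::-1])
print(proj(w,s["eef_pos"]))
E
```

```text
[[275.82984077 241.51320631]]
```

View pics/c2.png

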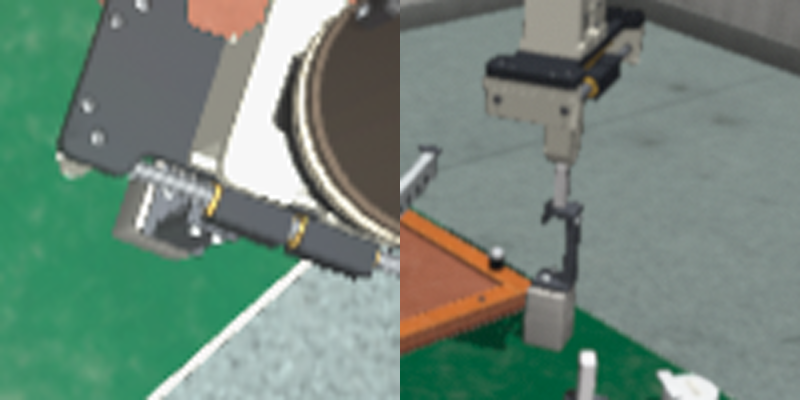

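View pics/w2.png

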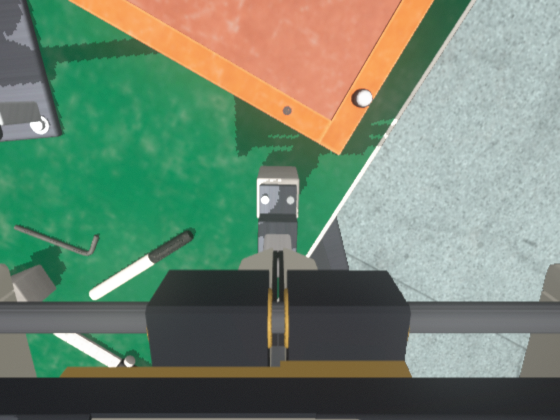

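```bash
python3 - <<'E'
from rig import env
from fit import *
s=env.get_state();p=env.get_image("wrist");w=wristcam(p,s);q=env.get_image("side");t=env.get_image("top")
e=s["eef_pos"];print(np.round(e,1),proj(q,e),proj(q,e+[0,0,33]),proj(w,e+[0,0,33]))
views=[(w if n is p else n,env.silhouettes("tall_carrier_grip",n)[0]["pixels"].astype(float)) for n in (q,t)]
print(np.round(fit("tall",pickle.load(open("pics/tall_views.pkl","rb")),455,-79,[-.27])[0],2),[v[1].sum() for v in views])
m=q["frame"].copy();r=render(q,"tall",455.6,-79.1,np.radians(-15.5))
b=np.zeros(m.shape[:2],np.uint8);b[r>.5]=1;c,_=cv2.findContours(b,0,cv2.CHAIN_APPROX_NONE);cv2.drawContours(m,c,-1,(255,255,0),1)
cv2.drawMarker(m,tuple(int(round(v)) for v in proj(q,e)[0]),(255,0,0),0,6)
m2=p["frame"].copy();r=render(w,"tall",455.6,-79.1,np.radians(-15.5));b[:]=r>.5;c,_=cv2.findContours(b,0,cv2.CHAIN_APPROX_NONE);cv2.drawContours(m2,c,-1,(255,255,0),1)
cv2.imwrite("pics/c3.png",np.hstack([cv2.resize(m[90:220,270:370],(400,520),interpolation=cv2.INTER_CUBIC),cv2.resize(m2[150:280,228:328],(400,520),interpolation=cv2.INTER_CUBIC)])[:,:,::-1])
E
```

```text
[455.6 -79.5 139.2] [[319.41059066 153.24479249]] [[320.31631451 139.79200131]] [[275.44730804 267.4984048 ]]
[ 1.0000e-01  4.5562e+02 -7.9170e+01  3.4546e+02] [np.float64(781.0), np.float64(315.0)]
```

View pics/c3.png

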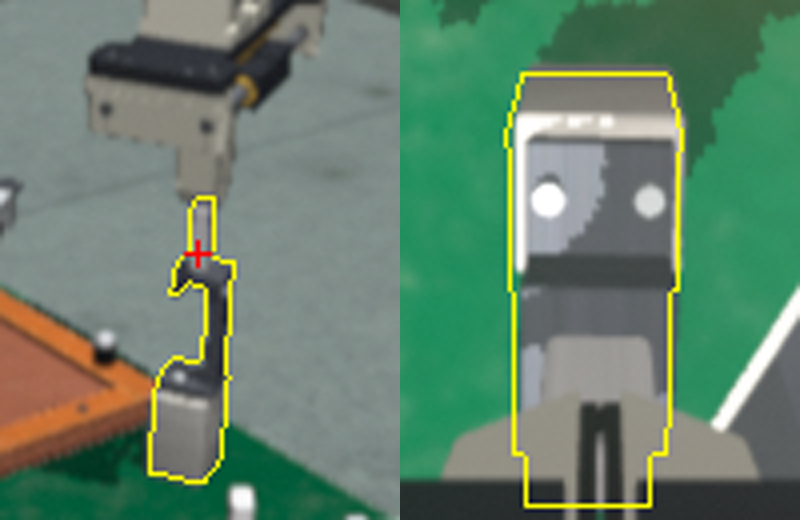

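The fitted model outlines the carrier exactly. The shut fingertips show at about z=172, so the real tips sit about 33 mm behind the reported TCP and the fingers closed above the tab. I'll open to about 55 mm, go 32 mm lower while watching the force, and regrip.

Emit:
play_rows(
  dp=[
    [0,0,-0.02],
    [0,0,-0.02],
    [0,0,-0.02],
    [0,0,-0.02],
    [0,0,-0.02],
    [0,0,-0.02],
    [0,0,-0.02],
  ],
  dr=[
    [0,0,0],
    [0,0,0],
    [0,0,0],
    [0,0,0],
    [0,0,0],
    [0,0,0],
    [0,0,0],
  ],
  claw=[0.4,0.4,0.4,0.4,0.4,0.4,0.4],
)

```text
time_s: 6.1
eef_pos: [455.6, -79.6, 144.2]
ee_rot: [[0.964, -0.267, -0.0], [-0.267, -0.964, -0.0], [-0.0, 0.0, -1.0]]
contact_force: [-0.6, -0.3, -0.1]
grip_width: 51.5
finger_force: 0.0
```

Emit:
play_rows(
  dp=[
    [0,0,0.05],
    [0,0,0.09],
    [0,0,0.12],
    [0,0,0.148],
    [0,0,0.148],
  ],
  dr=[
    [0,0,0],
    [0,0,0],
    [0,0,0],
    [0,0,0],
    [0,0,0],
  ],
  claw=[0.4,0.4,0.4,0.4,0.4],
)

```text
time_s: 6.6
eef_pos: [454.9, -79.5, 106.3]
ee_rot: [[0.964, -0.267, -0.002], [-0.267, -0.964, 0.0], [-0.002, 0.0, -1.0]]
contact_force: [-0.1, -0.1, 0.1]
grip_width: 55.3
finger_force: 0.0
```

```bash
python3 - <<'E'
from rig import env
from h import *
q=env.get_image("side");p=env.get_image("wrist")
cv2.imwrite("pics/c4.png",np.hstack([cv2.resize(q["frame"][90:220,270:370],(400,520),interpolation=cv2.INTER_CUBIC),cv2.resize(p["frame"][150:280,200:356],(400,333),interpolation=cv2.INTER_CUBIC,dst=None) if 0 else cv2.resize(p["frame"][130:280,200:356],(400,520),interpolation=cv2.INTER_CUBIC)])[:,:,::-1])
E
```

```text
(no output)
```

View pics/c4.png

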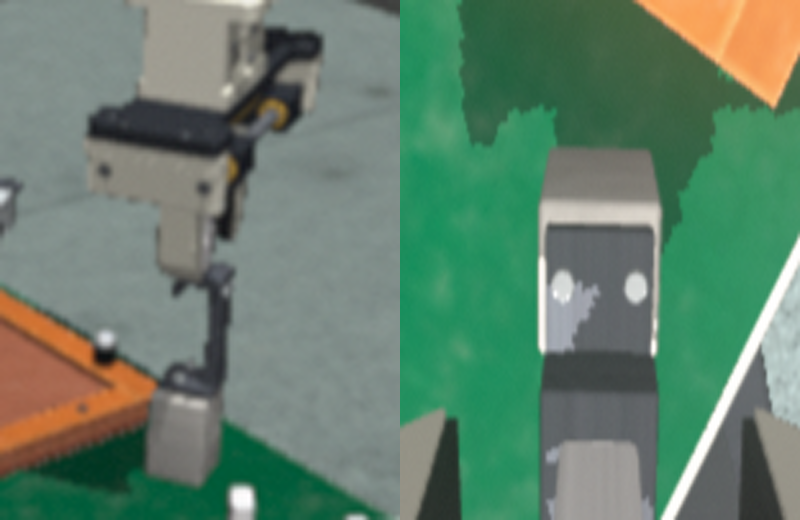

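The fingers now straddle the tab, so I'll close.

Emit:
play_rows(
  dp=[
    [0,0,0],
    [0,0,0],
    [0,0,0],
    [0,0,0],
    [0,0,0],
    [0,0,0],
    [0,0,0],
  ],
  dr=[
    [0,0,0],
    [0,0,0],
    [0,0,0],
    [0,0,0],
    [0,0,0],
    [0,0,0],
    [0,0,0],
  ],
  claw=[1,1,1,1,1,1,1],
  force=45,
)

```text
time_s: 7.4
eef_pos: [455.7, -79.4, 107.3]
ee_rot: [[0.964, -0.267, 0.0], [-0.267, -0.964, 0.0], [0.0, -0.0, -1.0]]
contact_force: [0.5, 1.2, 1.1]
grip_width: 15.7
finger_force: 45.0
```

Gripped at 15.7 mm. Before lifting I'll refine the bar pose from the first images.

```bash
cat > bar.py <<'E'
from h import *
from scipy.optimize import minimize
def bmask(p,v,S=4,parts=((45,180),(-180,-45))):
    x,y,a,tl=v[:4];ex=np.array([np.cos(a),np.sin(a),0]);ey=np.array([-np.sin(a)*np.cos(tl),np.cos(a)*np.cos(tl),np.sin(tl)]);ez=np.cross(ex,ey)
    m=np.zeros((420*S,560*S),np.uint8)
    B=[(-4,4,l,h,-32,-10) for l,h in parts]+[(-3,3,c-3,c+3,-10,-5) for c in (113,147)]+[(-3,3,176,179,-10,-5)]*0
    for b in B:
        P=np.array([[X,Y,Z] for X in b[:2] for Y in b[2:4] for Z in b[4:]],float)
        W=np.array([x,y,215])+P@np.array([ex,ey,ez])
        cv2.fillConvexPoly(m,cv2.convexHull(np.round((proj(p,W)+.5)*S).astype(np.int32)),255)
    return cv2.resize(m,(560,420),interpolation=cv2.INTER_AREA)/255.
def fitbar(views,v0,free=(0,1,2,3)):
    free=list(free)
    def full(u): v=np.array(v0,float);v[free]=u;return v
    mid=[bmask(p,v0,parts=((-45,45),)) for p,_ in views]; mid=[cv2.dilate(m,np.ones((9,9)))>0 for m in mid]
    def cost(u):
        c=0
        for (p,m),k in zip(views,mid):
            r=bmask(p,full(u))*~k;mm=m*~k;c+=1-np.minimum(r,mm).sum()/np.maximum(r,mm).sum()
        return c/len(views)
    u0=np.array(v0)[free];st=np.array([6,6,.05,.04])[free]
    r=minimize(cost,u0,method="Nelder-Mead",options=dict(initial_simplex=np.vstack([u0,u0+np.diag(st)]),maxfev=250))
    return r.fun,full(r.x)
E
python3 - <<'E'
from rig import env
from bar import *
ps=[env.get_image(n) for n in("top","side")]
vs=[]
for p in ps:
    for r in env.silhouettes("spreader_bar",p)[:1]: vs.append((p,r["pixels"].astype(float)));print(r["conf"],r["extent"])
for V in (vs,vs[:1],vs[1:]):
    f,v=fitbar(V,[586.5,171,-.174,0]);print(round(f,3),np.round(v,3))
E
```

```text
0.63 [176.2, 143.3, 386.8, 206.5]
0.83 [191.4, 133.3, 275.4, 236.1]
0.146 [ 5.88328e+02  1.69970e+02 -1.84000e-01 -6.00000e-03]
0.133 [ 5.87696e+02  1.68652e+02 -1.76000e-01  2.90000e-02]
0.145 [ 5.88110e+02  1.67008e+02 -1.88000e-01 -1.40000e-02]
```

Emit:
play_rows(
  dp=[
    [0,0,-0.04],
    [0,0,-0.1],
    [0,0,-0.2],
    [0,0,-0.32],
    [0,0,-0.456],
    [0,0,-0.456],
    [0,0,-0.456],
    [0,0,-0.456],
  ],
  dr=[
    [0,0,0],
    [0,0,0],
    [0,0,0],
    [0,0,0],
    [0,0,0],
    [0,0,0],
    [0,0,0],
    [0,0,0],
  ],
  claw=[1,1,1,1,1,1,1,1],
)

```text
time_s: 8.4
eef_pos: [454.2, -79.6, 219.8]
ee_rot: [[0.964, -0.267, -0.003], [-0.267, -0.964, 0.0], [-0.003, 0.001, -1.0]]
contact_force: [0.1, 0.1, -5.3]
grip_width: 15.6
finger_force: 45.0
```

Emit:
play_rows(
  dp=[
    [0,-0.06,0],
    [-0.01,-0.18,0],
    [-0.01,-0.32,0],
    [-0.01,-0.48,0],
    [-0.01,-0.64,0],
    [-0.01,-0.8,0],
    [-0.01,-0.92,0],
    [-0.01,-0.99,0],
  ],
  dr=[
    [0,0,0],
    [0,0,0],
    [0,0,0],
    [0,0,0],
    [0,0,0],
    [0,0,0],
    [0,0,0],
    [0,0,0],
  ],
  claw=[1,1,1,1,1,1,1,1],
)

```text
time_s: 9.2
eef_pos: [518.3, 162.6, 219.2]
ee_rot: [[0.964, -0.264, -0.003], [-0.264, -0.964, 0.001], [-0.003, 0.0, -1.0]]
contact_force: [-0.0, -0.3, -5.8]
grip_width: 15.5
finger_force: 45.0
```

Emit:
play_rows(
  dp=[
    [0,-0.08,0],
    [-0.01,-0.2,0],
    [-0.01,-0.34,0],
    [-0.01,-0.45,0],
    [-0.01,-0.54,0],
    [-0.01,-0.6,0],
    [-0.01,-0.61,0],
    [-0.01,-0.61,0],
  ],
  dr=[
    [0,0,0],
    [0,0,0],
    [0,0,-0.02],
    [0,0,-0.03],
    [0,0,-0.0425],
    [0,0,-0.0425],
    [0,0,-0.0425],
    [0,0,-0.0425],
  ],
  claw=[1,1,1,1,1,1,1,1],
)

```text
time_s: 10.0
eef_pos: [557.3, 306.5, 220.1]
ee_rot: [[0.983, -0.181, -0.002], [-0.181, -0.983, -0.001], [-0.001, 0.002, -1.0]]
contact_force: [-0.1, -0.4, -5.7]
grip_width: 15.9
finger_force: 45.0
```

```bash
python3 - <<'E'
from rig import env
from bar import *
s=env.get_state();p=env.get_image("wrist");w=wristcam(p,s);print(np.round(s["eef_pos"],1))
cv2.imwrite("pics/w3.png",p["frame"][:,:,::-1]);pickle.dump((w,s),open("pics/w3.pkl","wb"))
v=[588.2,169.5,-.182]
ey=np.array([-np.sin(v[2]),np.cos(v[2]),0])
for d in (112,130,148,180): print(d,np.round(proj(w,np.array([*v[:2],207])+d*ey)[0]))
r=env.silhouettes("spreader_bar",p)
for k in r: print(k["conf"],k["extent"])
E
```

```text
[557.3 306.5 220.1]
112 [305. 145.]
130 [274. 145.]
148 [243. 145.]
180 [189. 145.]
0.57 [190.6, 125.8, 558.1, 176.5]
```

View pics/w3.png

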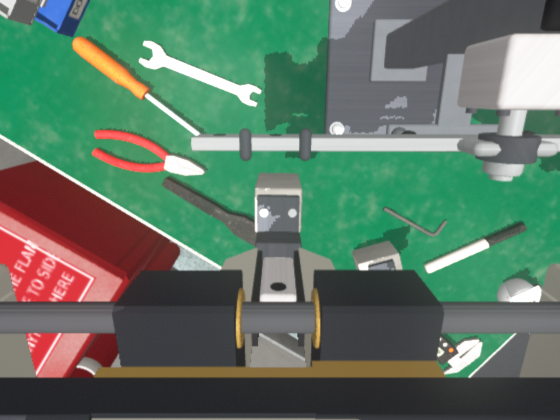

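The wrist view shows the pins at (245,143) and (305,143), the bar horizontal at row 143, and the carrier centred near column 278. The alignment is close, so I'll measure the lateral offset precisely.

```bash
python3 - <<'E'
from h import *
w,s=pickle.load(open("pics/w3.pkl","rb"));g=cv2.imread("pics/w3.png",0).astype(int)
print("bar rows",g[139:149,225:330].mean(0).astype(int).tolist())
print("col",g[128:160,275].tolist())
print("plate bolts row213",g[213,250:308].tolist())
print("edge row225",g[205,250:308].tolist())
R=np.array(s["ee_rot"]);e=np.array(s["eef_pos"])
def toolpt(u,v,z): return R.T@(ray(w,u,v,z)-e)
for u,v,z in [(245,143,208),(305,143,208),(275,143,205),(278.5,213,176),(278.5,213,166)]: print(u,v,z,np.round(toolpt(u,v,z),1))
E
```

```text
bar rows [227, 226, 227, 227, 226, 227, 227, 226, 226, 227, 226, 226, 226, 222, 160, 106, 98, 103, 106, 109, 111, 111, 108, 103, 98, 101, 162, 218, 225, 225, 225, 225, 225, 225, 225, 225, 225, 225, 224, 225, 224, 224, 224, 224, 224, 224, 224, 224, 224, 224, 224, 224, 224, 224, 224, 223, 224, 223, 223, 224, 224, 223, 224, 223, 223, 223, 223, 223, 223, 223, 223, 223, 223, 217, 138, 91, 89, 96, 100, 103, 107, 108, 106, 102, 96, 107, 185, 218, 222, 222, 222, 222, 222, 222, 222, 222, 222, 221, 221, 222, 221, 221, 221, 221, 221]
col [113, 115, 117, 118, 116, 104, 80, 86, 124, 163, 205, 223, 226, 225, 224, 226, 226, 225, 223, 222, 223, 219, 184, 138, 116, 114, 115, 115, 115, 117, 117, 116]
plate bolts row213 [105, 115, 116, 120, 161, 246, 253, 199, 178, 230, 255, 255, 255, 255, 255, 255, 255, 255, 226, 172, 166, 122, 108, 107, 107, 106, 107, 108, 107, 107, 107, 106, 105, 106, 105, 106, 108, 123, 198, 220, 222, 222, 222, 223, 223, 220, 187, 127, 118, 190, 186, 141, 123, 123, 122, 119, 115, 113]
edge row225 [119, 119, 121, 126, 166, 245, 253, 181, 124, 149, 158, 158, 158, 164, 126, 112, 109, 113, 112, 111, 109, 108, 108, 109, 109, 108, 107, 109, 109, 107, 109, 107, 106, 105, 106, 106, 107, 108, 108, 108, 106, 109, 108, 108, 108, 106, 106, 105, 110, 158, 181, 154, 127, 117, 117, 116, 115, 114]
245 143 208 [ 56.6 -17.8  12. ]
305 143 208 [56.6 17.  12.1]
275 143 205 [56.2 -0.5 15. ]
278.5 213 176 [ 2.9  1.7 44.1]
278.5 213 166 [-0.5  1.7 54.1]
```

Emit:
play_rows(
  dp=[
    [0.06,-0.007,0],
    [0.13,-0.007,0],
    [0.19,-0.007,0],
    [0.224,-0.007,0],
    [0.224,-0.007,0.03],
    [0.224,-0.007,0.07],
    [0.224,-0.007,0.096],
    [0.224,-0.007,0.096],
  ],
  dr=[
    [0,0,0],
    [0,0,0],
    [0,0,0],
    [0,0,0],
    [0,0,0],
    [0,0,0],
    [0,0,0],
    [0,0,0],
  ],
  claw=[1,1,1,1,1,1,1,1],
)

```text
time_s: 10.9
eef_pos: [611.6, 298.5, 195.5]
ee_rot: [[0.984, -0.18, -0.003], [-0.18, -0.984, -0.002], [-0.002, 0.002, -1.0]]
contact_force: [-0.7, -0.2, -6.0]
grip_width: 15.6
finger_force: 45.0
```

```bash
python3 - <<'E'
from rig import env
from h import *
s=env.get_state();print(np.round(s["eef_pos"],1),s["contact_force"])
p=env.get_image("wrist");q=env.get_image("side")
cv2.imwrite("pics/c5.png",np.hstack([cv2.resize(q["frame"][120:270,150:270],(400,500),interpolation=cv2.INTER_CUBIC),cv2.resize(p["frame"][160:285,210:310],(400,500),interpolation=cv2.INTER_CUBIC)])[:,:,::-1])
E
```

```text
[611.6 298.5 195.5] [-0.74731953 -0.18443921 -6.00507851]
```

View pics/c5.png

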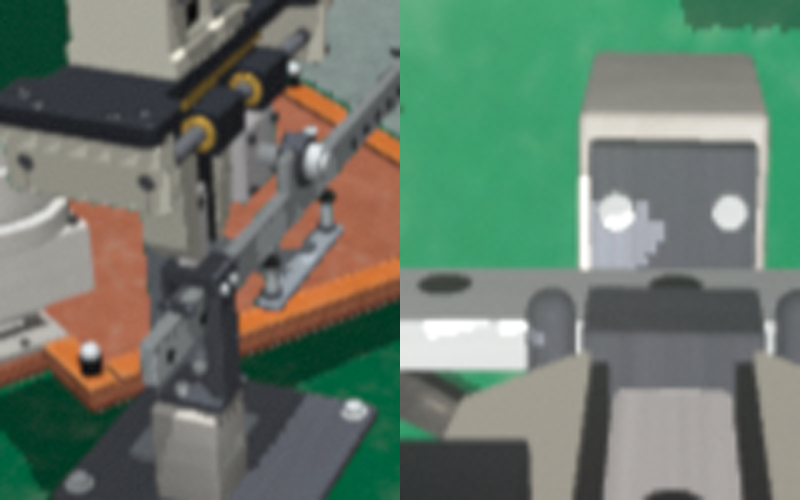

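The foot is centred between the pins, with about 2.5 px of gap on each side. Next I'll check its fore-aft position numerically from these pixels.

```bash
python3 - <<'E'
from rig import env
from h import *
s=env.get_state();p=env.get_image("wrist");w=wristcam(p,s)
R=np.array(s["ee_rot"]);e=np.array(s["eef_pos"])
T=lambda u,v,z: np.round(R.T@(ray(w,u,v,z)-e),1)
g=cv2.cvtColor(p["frame"],cv2.COLOR_RGB2GRAY).astype(int)
print("bar col 232",g[222:262,232].tolist());print("foot col 378/4+210=280",g[222:262,281].tolist())
for v in (240,252): print("bar",v,T(232,v,205))
for v in (231.5,232.5,243.5): print("foot",v,T(280,v,223),T(280,v,214.5),T(280,v,206))
E
```

```text
bar col 232 [121, 121, 121, 121, 123, 134, 138, 140, 141, 139, 140, 140, 142, 143, 143, 144, 144, 156, 226, 235, 231, 230, 229, 229, 230, 231, 229, 229, 228, 226, 188, 139, 122, 122, 134, 151, 155, 155, 155, 155]
foot col 378/4+210=280 [109, 109, 110, 109, 111, 119, 126, 94, 60, 63, 72, 76, 77, 76, 77, 76, 76, 73, 75, 75, 80, 94, 105, 108, 108, 108, 108, 109, 110, 110, 111, 109, 109, 109, 115, 155, 166, 163, 163, 164]
bar 240 [  4.3 -24.9  -8. ]
bar 252 [ -3.2 -25.2  -8. ]
foot 231.5 [ 16.7   2.3 -26. ] [ 13.3   2.4 -17.5] [ 9.9  2.4 -9. ]
foot 232.5 [ 16.1   2.3 -26. ] [ 12.7   2.4 -17.5] [ 9.3  2.4 -9. ]
foot 243.5 [ 10.    2.3 -26. ] [  6.3   2.4 -17.5] [ 2.6  2.5 -9. ]
```

Emit:
play_rows(
  dp=[
    [0.004,0,0],
    [0.008,0,0.01],
    [0.008,0,0.02],
    [0.008,0,0.028],
    [0.008,0,0.034],
    [0.008,0,0.038],
    [0.008,0,0.038],
  ],
  dr=[
    [0,0,0],
    [0,0,0],
    [0,0,0],
    [0,0,0],
    [0,0,0],
    [0,0,0],
    [0,0,0],
  ],
  claw=[1,1,1,1,1,1,1],
)

```text
time_s: 11.75
eef_pos: [614.9, 298.5, 187.5]
ee_rot: [[0.984, -0.181, -0.0], [-0.181, -0.984, -0.0], [-0.0, 0.0, -1.0]]
contact_force: [-0.0, -0.7, -5.3]
grip_width: 15.7
finger_force: 45.0
```

Emit:
play_rows(
  dp=[
    [0,0,0.005],
    [0,0.002,0.012],
    [0,0.004,0.018],
    [0,0.006,0.025],
    [0,0.008,0.032],
    [0,0.0105,0.04],
    [0,0.0105,0.04],
  ],
  dr=[
    [0,0,0],
    [0,0,-0.0],
    [-0.012,0,0],
    [-0.019,0,0],
    [-0.026,0,0],
    [-0.0334,0,0],
    [-0.0334,0,0],
  ],
  claw=[1,1,1,1,1,1,1],
)

```text
time_s: 12.45
eef_pos: [614.1, 296.6, 177.0]
ee_rot: [[0.984, -0.179, -0.014], [-0.179, -0.981, -0.07], [-0.001, 0.071, -0.997]]
contact_force: [0.2, 0.7, -6.1]
grip_width: 15.8
finger_force: 45.0
```

```bash
python3 - <<'E'
from rig import env
from bar import *
q=env.get_image("side")
r=env.silhouettes("spreader_bar",q);print(r[0]["conf"],r[0]["extent"])
# right arm only
f=[]
m=r[0]["pixels"].astype(float)
for tl in np.arange(-.16,.05,.02):
    a=bmask(q,[588.5,169,-.184,tl],parts=((-180,-45),));k=np.zeros_like(a);c=proj(q,[[588,160,0]])
    f.append((round(tl,2),round((np.minimum(a,m).sum()/a.sum()),2)))
print(f)
s=env.get_state();print(np.round(s["eef_pos"],1),np.round(s["contact_force"],1),np.round(s["torque"],2))
E
```

```text
0.83 [194.5, 128.2, 277.5, 240.6]
[(np.float64(-0.16), np.float64(0.67)), (np.float64(-0.14), np.float64(0.73)), (np.float64(-0.12), np.float64(0.78)), (np.float64(-0.1), np.float64(0.82)), (np.float64(-0.08), np.float64(0.84)), (np.float64(-0.06), np.float64(0.82)), (np.float64(-0.04), np.float64(0.76)), (np.float64(-0.02), np.float64(0.7)), (np.float64(-0.0), np.float64(0.65)), (np.float64(0.02), np.float64(0.57)), (np.float64(0.04), np.float64(0.53))]
[614.5 296.2 177.5] [-1.1 -0.3 -5.7] [ 0.2  -0.12  0.01]
```

Emit:
play_rows(
  dp=[
    [0,0.001,0.006],
    [0,0.003,0.012],
    [0,0.004,0.018],
    [0,0.0055,0.024],
    [0,0.007,0.031],
    [0,0.008,0.037],
    [0,0.008,0.037],
  ],
  dr=[
    [-0.005,0,0],
    [-0.011,0,0],
    [-0.016,0,0],
    [-0.022,0,0],
    [-0.028,0,0],
    [-0.0334,0,0],
    [-0.0334,0,0],
  ],
  claw=[1,1,1,1,1,1,1],
)

```text
time_s: 13.25
eef_pos: [614.1, 293.8, 168.5]
ee_rot: [[0.984, -0.178, -0.025], [-0.18, -0.974, -0.138], [-0.0, 0.14, -0.99]]
contact_force: [0.8, 0.1, -5.7]
grip_width: 15.8
finger_force: 45.0
```

Emit:
play_rows(
  dp=[
    [0,0,0.003],
    [0,0,0.005],
    [0,0,0.005],
  ],
  dr=[
    [0,0,0],
    [0,0,0],
    [0,0,0],
  ],
  claw=[1,1,1],
)

```text
time_s: 13.55
eef_pos: [614.1, 293.8, 168.3]
ee_rot: [[0.984, -0.179, -0.024], [-0.18, -0.974, -0.136], [0.001, 0.138, -0.99]]
contact_force: [-1.2, 1.3, 2.5]
grip_width: 15.6
finger_force: 45.0
```

The force now shows the load is on the stop, so I'll release and retreat along the tool axis.

Emit:
play_rows(
  dp=[
    [0,0,0],
    [0,0,0],
    [0,0,0],
    [0,0,0],
    [0,0,-0.08],
    [0,0,-0.2],
    [0,0,-0.35],
    [0,0,-0.45],
  ],
  dr=[
    [0,0,0],
    [0,0,0],
    [0,0,0],
    [0,0,0],
    [0,0,0],
    [0,0,0],
    [0,0,0],
    [0,0,0],
  ],
  claw=[0.8,0.6,0.5,0.5,0.5,0.5,0.5,0.4],
)

```text
time_s: 14.35
eef_pos: [617.3, 309.2, 281.4]
ee_rot: [[0.984, -0.179, -0.023], [-0.181, -0.974, -0.136], [0.001, 0.138, -0.99]]
contact_force: [0.3, 0.9, 0.3]
grip_width: 50.2
finger_force: 0.0
```

```bash
python3 - <<'E'
from rig import env
from bar import *
from fit import render
s=env.get_state();print(np.round(s["eef_pos"],1),np.round(s["contact_force"],1),s["grip_width"],np.round(s["ee_rot"],3).tolist())
q=env.get_image("side");t=env.get_image("top")
for n,p in(("side",q),("top",t)):
    m=env.silhouettes("spreader_bar",p)[0]["pixels"].astype(float)
    f=[]
    for tl in np.arange(-.2,.05,.02):
        a=bmask(p,[588.5,169,-.184,tl],parts=((-180,-45),));f.append(round(np.minimum(a,m).sum()/a.sum(),2))
    print(n,f)
    for k in ("tall","wide"): 
        for r in env.silhouettes(k+"_carrier_grip",p)[:2]: print(k,round(r["conf"],2),r["extent"])
E
```

```text
[617.3 309.2 281.4] [0.3 0.9 0.3] 50.21590732670131 [[0.984, -0.179, -0.023], [-0.181, -0.974, -0.136], [0.001, 0.138, -0.99]]
side [np.float64(0.7), np.float64(0.76), np.float64(0.79), np.float64(0.77), np.float64(0.74), np.float64(0.7), np.float64(0.64), np.float64(0.57), np.float64(0.52), np.float64(0.45), np.float64(0.4), np.float64(0.34), np.float64(0.3)]
tall 0.87 [197.1, 186.0, 227.6, 280.6]
wide 0.7 [312.6, 212.7, 338.6, 291.0]
top [np.float64(0.17), np.float64(0.18), np.float64(0.19), np.float64(0.19), np.float64(0.18), np.float64(0.18), np.float64(0.17), np.float64(0.15), np.float64(0.14), np.float64(0.12), np.float64(0.1), np.float64(0.08), np.float64(0.07)]
tall 0.33 [367.1, 189.7, 390.5, 200.8]
```

Emit:
play_rows(
  dp=[
    [-0.12,0.05,0],
    [-0.3,0.17,0.04],
    [-0.45,0.29,0.12],
    [-0.58,0.4,0.2],
    [-0.7,0.48,0.28],
    [-0.742,0.512,0.316],
    [-0.742,0.512,0.316],
  ],
  dr=[
    [0.02,0.003,-0.04],
    [0.04,0.006,-0.08],
    [0.0667,0.0095,-0.137],
    [0.0667,0.0095,-0.137],
    [0.0667,0.0095,-0.137],
    [0.0667,0.0095,-0.137],
    [0.0667,0.0095,-0.137],
  ],
  claw=[0.4,0.4,0.4,0.4,0.4,0.4,0.4],
)

```text
time_s: 15.45
eef_pos: [407.1, 204.3, 217.2]
ee_rot: [[0.994, 0.105, -0.002], [0.105, -0.994, -0.002], [-0.002, 0.002, -1.0]]
contact_force: [-0.1, 0.1, 0.0]
grip_width: 55.0
finger_force: 0.0
```

```bash
python3 - <<'E'
from rig import env
from fit import *
s=env.get_state();p=env.get_image("wrist");w=wristcam(p,s);print(np.round(s["eef_pos"],1),np.round(s["ee_rot"],3).tolist())
v=pickle.load(open("pics/wide_views.pkl","rb"))
r=env.silhouettes("wide_carrier_grip",p)
for k in r: print(k["conf"],k["extent"],k["pixels"].sum())
m=r[0]["pixels"].astype(float)
V=[(w,m)]
for n in("side","top"):
    q=env.get_image(n);k=env.silhouettes("wide_carrier_grip",q)
    if k: print(n,k[0]["conf"],k[0]["pixels"].sum())
for name,VV in (("old",v),("all",v+V)): print(name,np.round(fit("wide",VV,419.5,207,[0,.1,.2])[0],2))
# wrist-only tab/bolts info
print(np.round(proj(w,[[419.5,207,157],[419.5,207,49],[419.5,207,119]]),1))
E
```

```text
[407.1 204.3 217.2] [[0.994, 0.105, -0.002], [0.105, -0.994, -0.002], [-0.002, 0.002, -1.0]]
0.63 [256.5, 142.4, 302.6, 204.2] 2255
side 0.9 956
old [1.6000e-01 4.1918e+02 2.0713e+02 7.1500e+00]
all [1.3000e-01 4.2006e+02 2.0541e+02 8.6100e+00]
[[274.2 193.4]
 [275.1 165.6]
 [274.6 181.4]]
```

```bash
python3 - <<'E'
from rig import env
from fit import *
s=env.get_state();p=env.get_image("wrist");w=wristcam(p,s)
m=env.silhouettes("wide_carrier_grip",p)[0]["pixels"].astype(float)
for f in fit("wide",[(w,m)],419.5,207,np.radians([0,8,16,180,188])): print(np.round(f,2))
g=cv2.cvtColor(p["frame"],cv2.COLOR_RGB2GRAY)
ys,xs=np.nonzero(m); print([(y,xs[ys==y].min(),xs[ys==y].max()) for y in range(142,205,5)])
for y in (150,175,198): print(y,g[y,245:315].tolist())
E
```

```text
[8.0000e-02 4.2072e+02 2.0512e+02 6.3100e+00]
[8.0000e-02 4.2063e+02 2.0495e+02 6.0600e+00]
[8.0000e-02 4.2047e+02 2.0482e+02 6.6100e+00]
[9.0000e-02 4.2006e+02 2.0492e+02 1.8874e+02]
[9.0000e-02 4.2027e+02 2.0495e+02 1.8693e+02]Traceback (most recent call last):
  File "<stdin>", line 7, in <module>
    return umr_minimum(a, axis, None, out, keepdims, initial, where)
ValueError: zero-size array to reduction operation minimum which has no identity
```

Emit:
play_rows(
  dp=[
    [0.052,-0.003,0.06],
    [0.052,-0.003,0.16],
    [0.052,-0.003,0.2],
    [0.052,-0.003,0.2],
  ],
  dr=[
    [0,0,0],
    [0,0,0],
    [0,0,0],
    [0,0,0],
  ],
  claw=[0.4,0.4,0.4,0.4],
)

```text
time_s: 16.25
eef_pos: [421.5, 208.3, 167.2]
ee_rot: [[0.994, 0.106, -0.003], [0.106, -0.994, -0.0], [-0.003, 0.0, -1.0]]
contact_force: [-1.0, 0.0, -0.5]
grip_width: 55.3
finger_force: 0.0
```

Emit:
play_rows(
  dp=[
    [-0.006,0.007,0.1],
    [-0.006,0.007,0.2],
    [-0.006,0.007,0.26],
    [-0.006,0.007,0.3],
    [-0.006,0.007,0.3],
  ],
  dr=[
    [0,0,0],
    [0,0,0],
    [0,0,0],
    [0,0,0],
    [0,0,0],
  ],
  claw=[0.4,0.4,0.4,0.4,0.4],
)

```text
time_s: 16.75
eef_pos: [420.9, 206.9, 93.2]
ee_rot: [[0.994, 0.106, -0.001], [0.106, -0.994, 0.0], [-0.001, -0.0, -1.0]]
contact_force: [-0.1, -0.4, -0.1]
grip_width: 55.1
finger_force: 0.0
```

Emit:
play_rows(
  dp=[
    [0,0,0],
    [0,0,0],
    [0,0,0],
    [0,0,0],
    [0,0,0],
    [0,0,0],
    [0,0,0],
  ],
  dr=[
    [0,0,0],
    [0,0,0],
    [0,0,0],
    [0,0,0],
    [0,0,0],
    [0,0,0],
    [0,0,0],
  ],
  claw=[1,1,1,1,1,1,1],
)

```text
time_s: 17.45
eef_pos: [421.3, 206.5, 93.6]
ee_rot: [[0.994, 0.105, 0.0], [0.105, -0.994, 0.0], [0.0, -0.0, -1.0]]
contact_force: [-0.2, -3.0, 4.1]
grip_width: 15.7
finger_force: 45.0
```

Emit:
play_rows(
  dp=[
    [0,0,-0.03],
    [0,0,-0.1],
    [0,0,-0.25],
    [0,0,-0.42],
    [0,0,-0.57],
    [0,0,-0.62],
    [0,0,-0.62],
    [0,0,-0.62],
  ],
  dr=[
    [0,0,0],
    [0,0,0],
    [0,0,0],
    [0,0,0],
    [0,0,0],
    [0,0,0],
    [0,0,0],
    [0,0,0],
  ],
  claw=[1,1,1,1,1,1,1,1],
)

```text
time_s: 18.25
eef_pos: [420.2, 206.0, 246.6]
ee_rot: [[0.994, 0.105, -0.003], [0.105, -0.994, -0.001], [-0.003, 0.0, -1.0]]
contact_force: [-1.4, 0.1, -7.1]
grip_width: 15.2
finger_force: 45.0
```

```bash
python3 - <<'E'
from rig import env
import numpy as np
f=[]
for i in range(12): env.get_image("top"); f.append(env.get_state()["contact_force"][2])
print(np.round(f,2),np.mean(f),np.std(f)/12**.5); s=env.get_state();print(np.round(s["eef_pos"],1))
E
```

```text
[-7.57 -7.46 -5.25 -6.38 -5.88 -6.79 -6.63 -6.85 -5.89 -6.17 -6.44 -6.51] -6.4847180911027715 0.1818267478206952
[421.1 206.8 248.4]
```

Emit:
play_rows(
  dp=[
    [0.03,0.06,0],
    [0.09,0.18,0.01],
    [0.16,0.32,0.02],
    [0.23,0.46,0.03],
    [0.28,0.56,0.036],
    [0.296,0.594,0.036],
    [0.296,0.594,0.036],
    [0.296,0.594,0.036],
  ],
  dr=[
    [-0.015,-0.002,0.03],
    [-0.03,-0.004,0.06],
    [-0.045,-0.006,0.09],
    [-0.0668,-0.0096,0.1367],
    [-0.0668,-0.0096,0.1367],
    [-0.0668,-0.0096,0.1367],
    [-0.0668,-0.0096,0.1367],
    [-0.0668,-0.0096,0.1367],
  ],
  claw=[1,1,1,1,1,1,1,1],
)

```text
time_s: 19.65
eef_pos: [509.9, 68.1, 239.4]
ee_rot: [[0.984, -0.177, -0.025], [-0.179, -0.974, -0.136], [-0.001, 0.139, -0.99]]
contact_force: [-0.2, 0.7, -6.2]
grip_width: 15.7
finger_force: 45.0
```

```bash
python3 - <<'E'
from rig import env
from bar import *
s=env.get_state();p=env.get_image("wrist");w=wristcam(p,s);print(np.round(s["eef_pos"],1),np.round(s["ee_rot"],3).tolist())
R=np.array(s["ee_rot"]);e=np.array(s["eef_pos"])
g=cv2.cvtColor(p["frame"],cv2.COLOR_RGB2GRAY).astype(int)
P=np.array([588.5,171,221]);ey=np.array([.181*.99,.983*.99,-.1395])
P=np.array([588.5,171,215]);ez=np.array([.181*.1395,.983*.1395,.99])
for d in (70,114,160,180): 
    X=P-d*ey-10*ez;u=proj(w,X)[0];print(d,np.round(X,1),np.round(u,1),"tool",np.round(R.T@(X-e),1))
    if 0<u[0]<559: v=int(u[1]);print("   rows",v-14,g[v-14:v+15,int(u[0])].tolist())
m=env.silhouettes("spreader_bar",p)
for k in m[:1]:
    print(k["conf"],k["extent"])
E
```

```text
[509.9  68.1 239.4] [[0.984, -0.177, -0.025], [-0.179, -0.974, -0.136], [-0.001, 0.139, -0.99]]
70 [575.7 101.5 214.9] [195.6 138.1] tool [ 58.7 -47.6  18. ]
   rows 124 [144, 143, 144, 143, 133, 117, 114, 124, 167, 197, 203, 201, 199, 199, 200, 200, 201, 200, 199, 193, 171, 135, 110, 107, 103, 101, 98, 96, 94]
114 [567.8  58.7 221. ] [269.6 138.3] tool [58.7 -3.7 18. ]
   rows 124 [68, 68, 67, 68, 76, 73, 95, 113, 160, 198, 208, 206, 203, 203, 203, 202, 200, 197, 196, 196, 176, 121, 78, 75, 75, 88, 92, 93, 91]
160 [559.6  13.9 227.4] [347.1 138.4] tool [58.6 42.3 17.9]
   rows 124 [105, 106, 105, 104, 102, 108, 109, 115, 145, 183, 202, 206, 202, 203, 203, 201, 198, 195, 194, 194, 184, 145, 109, 98, 95, 97, 96, 96, 96]
180 [556.   -5.5 230.2] [380.7 138.5] tool [58.5 62.3 17.9]
   rows 124 [85, 82, 85, 87, 89, 91, 90, 91, 92, 91, 90, 91, 91, 91, 92, 92, 90, 90, 91, 90, 90, 90, 90, 90, 88, 89, 88, 86, 83]
0.57 [0.0, 122.7, 378.0, 168.1]
```

Emit:
play_rows(
  dp=[
    [0.06,-0.005,0],
    [0.13,-0.015,0],
    [0.2,-0.015,0],
    [0.243,-0.015,0],
    [0.243,-0.015,0.03],
    [0.243,-0.015,0.07],
    [0.243,-0.015,0.1],
    [0.243,-0.015,0.1],
  ],
  dr=[
    [0,0,0],
    [0,0,0],
    [0,0,0],
    [0,0,0],
    [0,0,0],
    [0,0,0],
    [0,0,0],
    [0,0,0],
  ],
  claw=[1,1,1,1,1,1,1,1],
)

```text
time_s: 20.55
eef_pos: [568.5, 55.8, 212.4]
ee_rot: [[0.984, -0.178, -0.028], [-0.18, -0.974, -0.138], [-0.003, 0.141, -0.99]]
contact_force: [0.0, 0.3, -6.5]
grip_width: 15.4
finger_force: 45.0
```

```bash
python3 - <<'E'
from rig import env
from bar import *
env.get_image("top");env.get_image("top")
s=env.get_state();p=env.get_image("wrist");w=wristcam(p,s);print(np.round(s["eef_pos"],1),np.round(s["contact_force"],1))
R=np.array(s["ee_rot"]);e=np.array(s["eef_pos"])
g=cv2.cvtColor(p["frame"],cv2.COLOR_RGB2GRAY).astype(int)
P=np.array([588.5,171,215]);ez=np.array([.181*.1395,.983*.1395,.99]);ey=np.array([.181*.99,.983*.99,-.1395])
X=P-114*ey-10*ez;print("seat tool",np.round(R.T@(X-e),1))
# tool points of foot far top edge, lip bottom edge, if foot centre at tool (-1.1,0,-17.4)
for n,t in (("footfar",(10.9,0,-25.4)),("lipbot",(10.9,0,-8.4)),("bar far",(4.,30,-10)),("bar near",(-4.,30,-10))):
    u=proj(w,e+R@np.array(t))[0];print(n,np.round(u,1))
print("foot col278 rows222",g[222:258,278].tolist());print("bar col 325",g[222:262,328].tolist())
E
```

```text
[569.6  56.2 213.8] [-0.3  0.1 -6.3]
seat tool [-2.2 -1.1 -7.4]
footfar [275.4 241.6]
lipbot [275.7 229.6]
bar far [328.8 242. ]
bar near [328.2 254.9]
foot col278 rows222 [106, 104, 105, 106, 104, 106, 106, 105, 111, 122, 101, 78, 75, 74, 76, 75, 76, 74, 74, 75, 73, 77, 91, 100, 103, 103, 104, 103, 103, 103, 102, 103, 103, 102, 103, 109]
bar col 325 [110, 111, 112, 112, 111, 112, 111, 112, 115, 125, 128, 130, 129, 130, 129, 130, 130, 130, 131, 132, 134, 139, 180, 215, 225, 225, 224, 224, 224, 222, 219, 218, 217, 213, 170, 131, 136, 143, 148, 147]
```

Emit:
play_rows(
  dp=[
    [0,-0.004,0.01],
    [0,-0.004,0.02],
    [0,-0.004,0.028],
    [0,-0.004,0.034],
    [0,-0.004,0.039],
    [0,-0.004,0.042],
    [0,-0.004,0.042],
  ],
  dr=[
    [0,0,0],
    [0,0,0],
    [0,0,0],
    [0,0,0],
    [0,0,0],
    [0,0,0],
    [0,0,0],
  ],
  claw=[1,1,1,1,1,1,1],
)

```text
time_s: 21.4
eef_pos: [570.1, 55.7, 203.6]
ee_rot: [[0.984, -0.178, -0.025], [-0.18, -0.974, -0.137], [0.0, 0.14, -0.99]]
contact_force: [-0.3, 0.4, -4.3]
grip_width: 15.3
finger_force: 45.0
```

Emit:
play_rows(
  dp=[
    [0,-0.002,0.006],
    [0,-0.004,0.012],
    [0,-0.006,0.018],
    [0,-0.008,0.025],
    [0,-0.01,0.031],
    [0,-0.01,0.031],
  ],
  dr=[
    [0.007,0,0],
    [0.0135,0,0],
    [0.02,0,0],
    [0.027,0,0],
    [0.0334,0,0],
    [0.0334,0,0],
  ],
  claw=[1,1,1,1,1,1],
)

```text
time_s: 22.0
eef_pos: [570.5, 57.0, 195.4]
ee_rot: [[0.984, -0.18, -0.012], [-0.181, -0.981, -0.068], [0.0, 0.069, -0.998]]
contact_force: [-0.7, 0.1, -0.6]
grip_width: 15.6
finger_force: 45.0
```

Emit:
play_rows(
  dp=[
    [0,-0.002,0.006],
    [0,-0.003,0.012],
    [0,-0.005,0.019],
    [0,-0.006,0.025],
    [0,-0.0076,0.0316],
    [0,-0.0076,0.0316],
    [0,-0.0076,0.0316],
  ],
  dr=[
    [0.007,0,0],
    [0.0135,0,0],
    [0.02,0,0],
    [0.027,0,0],
    [0.0334,0,0],
    [0.0334,0,0],
    [0.0334,0,0],
  ],
  claw=[1,1,1,1,1,1,1],
)

```text
time_s: 22.7
eef_pos: [570.7, 58.5, 187.5]
ee_rot: [[0.984, -0.18, 0.0], [-0.18, -0.984, -0.0], [0.0, 0.0, -1.0]]
contact_force: [0.3, 1.4, 0.7]
grip_width: 15.7
finger_force: 45.0
```

```bash
cat > tilt.py <<'E'
from bar import *
# tilt per view: match right/left arm tip edges of mask with model, given fixed pivot & yaw
def tilt(env,n="side",v=(588.5,171,-.183),parts=((45,110),(-180,-150),(-90,-45))):
    p=env.get_image(n);r=env.silhouettes("spreader_bar",p)
    if not r: return None
    m=r[0]["pixels"].astype(float);ts=np.arange(-.16,.161,.01);c=[]
    for t in ts:
        a=bmask(p,[*v,t],parts=parts);c.append(np.minimum(a,m).sum()/a.sum())
    c=np.array(c);i=int(np.clip(c.argmax(),2,len(ts)-3));k=np.polyfit(ts[i-2:i+3],c[i-2:i+3],2)
    return round(float(-k[1]/2/k[0]),4),round(float(c.max()),3)
E
python3 - <<'E'
from rig import env
from tilt import *
print([tilt(env) for i in range(2)])
f=[];
for i in range(6): env.get_image("top");f.append(env.get_state()["contact_force"])
print(np.round(np.mean(f,0),2),env.get_state()["eef_pos"])
E
```

```text
[(-0.0149, 0.683), (-0.0109, 0.673)]
[0.71 0.79 0.63] [570.71767707  58.47601415 187.48680078]
```

The wrist carries almost nothing with the bar near level. I'll release, retreat, and measure the tilt against the first (level) image.

Emit:
play_rows(
  dp=[
    [0,0,0],
    [0,0,0],
    [0,0,0],
    [0,0,0],
    [0,0,-0.08],
    [0,0,-0.2],
    [-0.2,0,-0.35],
    [-0.4,0,-0.4],
  ],
  dr=[
    [0,0,0],
    [0,0,0],
    [0,0,0],
    [0,0,0],
    [0,0,0],
    [0,0,0],
    [0,0,0],
    [0,0,0],
  ],
  claw=[0.8,0.65,0.6,0.6,0.6,0.6,0.6,0.6],
)

```text
time_s: 24.0
eef_pos: [485.4, 74.5, 285.0]
ee_rot: [[0.983, -0.181, 0.002], [-0.181, -0.983, 0.001], [0.002, -0.001, -1.0]]
contact_force: [-0.6, 0.8, 0.5]
grip_width: 36.6
finger_force: 0.0
```

Emit:
play_rows(
  dp=[
    [-0.4,0.5,0],
    [-0.4,0.5,0],
    [-0.4,0.5,0],
    [-0.4,0.5,0],
    [-0.4,0.5,0],
    [-0.4,0.5,0],
    [-0.4,0.5,0],
    [-0.4,0.5,0],
  ],
  dr=[
    [0,0,0],
    [0,0,0],
    [0,0,0],
    [0,0,0],
    [0,0,0],
    [0,0,0],
    [0,0,0],
    [0,0,0],
  ],
  claw=[0.6,0.6,0.6,0.6,0.6,0.6,0.6,0.6],
)

```text
time_s: 24.8
eef_pos: [364.5, -29.8, 283.1]
ee_rot: [[0.984, -0.178, -0.001], [-0.178, -0.984, 0.0], [-0.001, -0.0, -1.0]]
contact_force: [-0.2, -0.3, -0.5]
grip_width: 37.0
finger_force: 0.0
```

```bash
cat >> tilt.py <<'E'
def shift(n,p,part,v=(588.5,171,-.183,0)):
    p0=pickle.load(open(f"pics/{n}0.pkl","rb"));g0=cv2.cvtColor(p0["frame"],cv2.COLOR_RGB2GRAY);g=cv2.cvtColor(p["frame"],cv2.COLOR_RGB2GRAY)
    k=(cv2.dilate(bmask(p0,v,parts=(part,)),np.ones((5,5)))>0).astype(np.uint8)
    if part[0]<0: pass
    best=None
    for dy0 in np.arange(-14,15,1.):
        W=np.float32([[1,0,0],[0,1,dy0]])
        a=cv2.warpAffine(g,W,(560,420),flags=cv2.INTER_LINEAR|cv2.WARP_INVERSE_MAP).astype(float)
        e=np.abs(a-g0)[k>0].mean()
        if best is None or e<best[0]: best=(e,dy0)
    W=np.float32([[1,0,0],[0,1,best[1]]])
    try: c,W=cv2.findTransformECC(g0,g,W,cv2.MOTION_TRANSLATION,(3,50,1e-5),k,3)
    except cv2.error as x: return best,"ecc fail"
    d=[ (proj(p0,np.array([v[0],v[1],215])+np.array([-np.sin(v[2])*s*np.cos(t),np.cos(v[2])*s*np.cos(t),s*np.sin(t)]))[0]) for s in (np.mean(part),) for t in (0,.01)]
    return round(float(W[1,2]),2),round(float(W[0,2]),2),"cc",round(c,3),"tilt",round(float(W[1,2]/(d[1]-d[0])[1]*.01),4)
E
python3 - <<'E'
from rig import env
from tilt import *
print(env.get_state()["time_s"],np.round(env.get_state()["eef_pos"]))
for i in range(2):
    p=env.get_image("side")
    for part in ((-180,-160),(-180,-140),(152,180)): print(part,shift("side",p,part))
print(tilt(env))
E
```

```text
24.8 [364. -30. 283.]
(-180, -160) (-1.69, -1.03, 'cc', 0.449, 'tilt', -0.022)
(-180, -140) (-2.2, -0.98, 'cc', 0.403, 'tilt', -0.0303)
(152, 180) (2.72, 0.51, 'cc', 0.845, 'tilt', -0.029)
(-180, -160) (-1.66, -1.17, 'cc', 0.448, 'tilt', -0.0217)
(-180, -140) (-2.24, -0.86, 'cc', 0.402, 'tilt', -0.0308)
(152, 180) (2.58, 0.56, 'cc', 0.807, 'tilt', -0.0276)
(-0.0508, 0.618)
```

```bash
python3 - <<'E'
from rig import env
from tilt import *
for i in range(3):
    for _ in range(3): env.get_image("top")
    p=env.get_image("side"); print(shift("side",p,(-180,-160))[-1],shift("side",p,(152,180))[-1])
s=env.get_state();R=np.array(s["ee_rot"]);e=np.array(s["eef_pos"]);print(s["time_s"],np.round(e,1))
print("above",np.round(R.T@(np.array([570.8,59,285])-e),1),np.round(R,3).tolist())
E
```

```text
-0.0216 -0.0278
-0.0197 -0.029
-0.0214 -0.0289
25.6 [363.7 -30.8 283.3]
above [ 187.5 -125.6   -1.7] [[0.984, -0.18, -0.0], [-0.18, -0.984, -0.0], [-0.0, 0.0, -1.0]]
```

Emit:
play_rows(
  dp=[
    [0.15,-0.1,0],
    [0.3,-0.2,0],
    [0.46,-0.31,0],
    [0.6,-0.4,0],
    [0.7,-0.47,0],
    [0.75,-0.502,-0.005],
    [0.75,-0.502,-0.005],
    [0.75,-0.502,-0.005],
  ],
  dr=[
    [0,0,0],
    [0,0,0],
    [0,0,0],
    [-0.0125,0,0],
    [-0.0125,0,0],
    [-0.0125,0,0],
    [-0.0125,0,0],
    [-0.0125,0,0],
  ],
  claw=[0.6,0.6,0.6,0.6,0.6,0.6,0.6,0.6],
)

```text
time_s: 26.4
eef_pos: [570.4, 58.8, 284.1]
ee_rot: [[0.984, -0.18, -0.006], [-0.18, -0.983, -0.026], [-0.001, 0.027, -1.0]]
contact_force: [-1.1, -0.4, -0.5]
grip_width: 36.7
finger_force: 0.0
```

Emit:
play_rows(
  dp=[
    [0,0,0.1],
    [0,0,0.1],
    [0,0,0.1],
  ],
  dr=[
    [0,0,0],
    [0,0,0],
    [0,0,0],
  ],
  claw=[0.6,0.6,0.6],
)

```text
time_s: 26.7
eef_pos: [569.8, 57.5, 259.9]
ee_rot: [[0.984, -0.181, -0.006], [-0.181, -0.983, -0.027], [-0.001, 0.027, -1.0]]
contact_force: [-1.2, -0.5, 0.4]
grip_width: 36.9
finger_force: 0.0
```

Emit:
play_rows(
  dp=[
    [0.003,-0.014,0.06],
    [0.003,-0.014,0.16],
    [0.003,-0.014,0.22],
    [0.003,-0.014,0.26],
    [0.003,-0.014,0.273],
    [0.003,-0.014,0.273],
  ],
  dr=[
    [0,0,0],
    [0,0,0],
    [0,0,0],
    [0,0,0],
    [0,0,0],
    [0,0,0],
  ],
  claw=[0.6,0.6,0.6,0.6,0.6,0.6],
  force=20,
)

```text
time_s: 27.3
eef_pos: [571.9, 59.8, 191.7]
ee_rot: [[0.984, -0.18, -0.004], [-0.18, -0.983, -0.026], [0.0, 0.026, -1.0]]
contact_force: [-0.1, 0.2, -0.0]
grip_width: 36.7
finger_force: 0.0
```

Emit:
play_rows(
  dp=[
    [0,0,0],
    [0,0,0],
    [0,0,0],
    [0,0,0],
    [0,0,0],
    [0,0,0],
  ],
  dr=[
    [0,0,0],
    [0,0,0],
    [0,0,0],
    [0,0,0],
    [0,0,0],
    [0,0,0],
  ],
  claw=[0.7,0.75,0.78,0.9,1,1],
)

```text
time_s: 27.9
eef_pos: [571.6, 59.1, 191.1]
ee_rot: [[0.984, -0.181, -0.005], [-0.181, -0.983, -0.027], [-0.0, 0.027, -1.0]]
contact_force: [-0.0, -3.7, 0.2]
grip_width: 15.5
finger_force: 20.0
```

Emit:
play_rows(
  dp=[
    [0,0.004,0.003],
    [0,0.008,0.006],
    [0,0.012,0.01],
    [0,0.016,0.014],
    [0,0.0175,0.014],
    [0,0.0175,0.014],
    [0,0.0175,0.014],
  ],
  dr=[
    [0.003,0,0],
    [0.006,0,0],
    [0.009,0,0],
    [0.0125,0,0],
    [0.0125,0,0],
    [0.0125,0,0],
    [0.0125,0,0],
  ],
  claw=[1,1,1,1,1,1,1],
)

```text
time_s: 28.6
eef_pos: [570.8, 55.6, 187.8]
ee_rot: [[0.984, -0.18, -0.0], [-0.18, -0.984, -0.0], [-0.0, 0.0, -1.0]]
contact_force: [1.0, 4.0, 0.7]
grip_width: 15.9
finger_force: 20.0
```

Emit:
play_rows(
  dp=[
    [0,0.002,0],
    [0,0.004,0],
    [0,0.004,0],
    [0,0.004,0],
  ],
  dr=[
    [0,0,0],
    [0,0,0],
    [0,0,0],
    [0,0,0],
  ],
  claw=[1,1,1,1],
)

```text
time_s: 29.0
eef_pos: [570.7, 54.5, 187.8]
ee_rot: [[0.984, -0.18, -0.0], [-0.18, -0.984, -0.0], [-0.0, 0.0, -1.0]]
contact_force: [0.0, 4.1, 1.2]
grip_width: 16.2
finger_force: 20.0
```

Emit:
play_rows(
  dp=[
    [0,0,0],
    [0,0,0],
    [0,0,0],
    [0,0,0],
    [0,0,-0.08],
    [0,0,-0.2],
    [-0.1,0,-0.35],
    [-0.3,0.1,-0.4],
  ],
  dr=[
    [0,0,0],
    [0,0,0],
    [0,0,0],
    [0,0,0],
    [0,0,0],
    [0,0,0],
    [0,0,0],
    [0,0,0],
  ],
  claw=[0.8,0.65,0.6,0.6,0.6,0.6,0.6,0.6],
)

```text
time_s: 29.8
eef_pos: [501.7, 47.8, 289.3]
ee_rot: [[0.984, -0.178, 0.005], [-0.178, -0.984, 0.003], [0.004, -0.003, -1.0]]
contact_force: [-0.8, -0.3, 1.0]
grip_width: 36.6
finger_force: 0.0
```

Emit:
play_rows(
  dp=[
    [-0.7,0.5,0],
    [-0.7,0.5,0],
    [-0.7,0.5,0],
    [-0.7,0.5,0],
    [-0.7,0.5,0],
    [-0.7,0.5,0],
  ],
  dr=[
    [0,0,0],
    [0,0,0],
    [0,0,0],
    [0,0,0],
    [0,0,0],
    [0,0,0],
  ],
  claw=[0.6,0.6,0.6,0.6,0.6,0.6],
)

```text
time_s: 30.4
eef_pos: [302.7, -47.3, 286.5]
ee_rot: [[0.983, -0.183, 0.001], [-0.183, -0.983, -0.002], [0.001, 0.002, -1.0]]
contact_force: [1.6, 0.4, 0.0]
grip_width: 36.7
finger_force: 0.0
```

```bash
python3 - <<'E'
from rig import env
from tilt import *
for i in range(4):
    for _ in range(3): env.get_image("top")
    p=env.get_image("side"); print(shift("side",p,(-180,-160))[2:],shift("side",p,(152,180))[2:])
s=env.get_state();R=np.array(s["ee_rot"]);e=np.array(s["eef_pos"]);print(s["time_s"],np.round(e,1))
E
```

```text
('cc', 0.623, 'tilt', -0.0057) ('cc', 0.849, 'tilt', -0.0073)
('cc', 0.623, 'tilt', -0.0059) ('cc', 0.849, 'tilt', -0.0073)
('cc', 0.623, 'tilt', -0.0059) ('cc', 0.85, 'tilt', -0.0074)
('cc', 0.621, 'tilt', -0.0059) ('cc', 0.849, 'tilt', -0.0073)
31.2 [304.6 -46.1 286.3]
```

Emit:
play_rows(
  dp=[
    [0.16,-0.1,0],
    [0.32,-0.2,0],
    [0.48,-0.3,0],
    [0.64,-0.4,0],
    [0.8,-0.5,0],
    [0.93,-0.57,0],
    [0.975,-0.588,0],
    [0.975,-0.588,0],
  ],
  dr=[
    [0,0,0],
    [0,0,0],
    [0,0,0],
    [0,0,0],
    [0,0,0],
    [0,0,0],
    [0,0,0],
    [0,0,0],
  ],
  claw=[0.6,0.6,0.6,0.6,0.6,0.6,0.6,0.6],
)

```text
time_s: 32.0
eef_pos: [571.6, 55.0, 285.2]
ee_rot: [[0.984, -0.179, -0.002], [-0.179, -0.984, 0.001], [-0.002, -0.0, -1.0]]
contact_force: [-0.6, 0.0, 0.7]
grip_width: 36.9
finger_force: 0.0
```

Emit:
play_rows(
  dp=[
    [0,0,0.1],
    [0,0,0.1],
    [0,0,0.1],
  ],
  dr=[
    [0,0,0],
    [0,0,0],
    [0,0,0],
  ],
  claw=[0.6,0.6,0.6],
)

```text
time_s: 32.3
eef_pos: [569.7, 53.8, 261.7]
ee_rot: [[0.984, -0.181, -0.001], [-0.181, -0.984, -0.001], [-0.001, 0.001, -1.0]]
contact_force: [0.2, -0.1, 0.8]
grip_width: 36.9
finger_force: 0.0
```

Emit:
play_rows(
  dp=[
    [0.004,-0.003,0.06],
    [0.004,-0.003,0.16],
    [0.004,-0.003,0.23],
    [0.004,-0.003,0.275],
    [0.004,-0.003,0.29],
    [0.004,-0.003,0.29],
  ],
  dr=[
    [0,0,0],
    [0,0,0],
    [0,0,0],
    [0,0,0],
    [0,0,0],
    [0,0,0],
  ],
  claw=[0.6,0.6,0.6,0.6,0.6,0.6],
  force=20,
)

```text
time_s: 32.9
eef_pos: [572.1, 55.1, 189.3]
ee_rot: [[0.984, -0.18, 0.0], [-0.18, -0.984, -0.0], [0.0, 0.0, -1.0]]
contact_force: [0.1, 0.7, 0.0]
grip_width: 36.5
finger_force: 0.0
```

Emit:
play_rows(
  dp=[
    [0,0,0],
    [0,0,0],
    [0,0,0],
    [0,0,0],
    [0,0,0],
    [0,0,0],
  ],
  dr=[
    [0,0,0],
    [0,0,0],
    [0,0,0],
    [0,0,0],
    [0,0,0],
    [0,0,0],
  ],
  claw=[0.7,0.75,0.78,0.9,1,1],
)

```text
time_s: 33.5
eef_pos: [572.0, 54.8, 188.7]
ee_rot: [[0.984, -0.18, -0.0], [-0.18, -0.984, -0.001], [-0.0, 0.001, -1.0]]
contact_force: [1.3, -1.5, -0.2]
grip_width: 15.8
finger_force: 20.0
```

Emit:
play_rows(
  dp=[
    [0,0.002,0.001],
    [0,0.004,0.003],
    [0,0.006,0.003],
    [0,0.006,0.003],
    [0,0.006,0.003],
  ],
  dr=[
    [0,0,0],
    [0,0,0],
    [0,0,0],
    [0,0,0],
    [0,0,0],
  ],
  claw=[1,1,1,1,1],
)

```text
time_s: 34.0
eef_pos: [571.9, 54.6, 188.2]
ee_rot: [[0.984, -0.179, 0.0], [-0.179, -0.984, 0.001], [0.0, -0.001, -1.0]]
contact_force: [0.8, 4.7, -0.4]
grip_width: 15.8
finger_force: 20.0
```

Emit:
play_rows(
  dp=[
    [0,0.002,0],
    [0,0.004,0],
    [0,0.0045,0],
    [0,0.0045,0],
  ],
  dr=[
    [0,0,0],
    [0,0,0],
    [0,0,0],
    [0,0,0],
  ],
  claw=[1,1,1,1],
)

```text
time_s: 34.4
eef_pos: [571.4, 52.7, 188.0]
ee_rot: [[0.984, -0.18, -0.0], [-0.18, -0.984, -0.0], [-0.0, 0.0, -1.0]]
contact_force: [1.6, 5.0, 0.8]
grip_width: 16.0
finger_force: 20.0
```

Emit:
play_rows(
  dp=[
    [0,0,0],
    [0,0,0],
    [0,0,0],
    [0,0,0],
    [0,0,-0.08],
    [0,0,-0.2],
    [-0.1,0,-0.35],
    [-0.3,0.1,-0.4],
  ],
  dr=[
    [0,0,0],
    [0,0,0],
    [0,0,0],
    [0,0,0],
    [0,0,0],
    [0,0,0],
    [0,0,0],
    [0,0,0],
  ],
  claw=[0.8,0.65,0.6,0.6,0.6,0.6,0.6,0.6],
)

```text
time_s: 35.2
eef_pos: [502.4, 46.0, 289.4]
ee_rot: [[0.984, -0.178, 0.005], [-0.178, -0.984, 0.003], [0.004, -0.004, -1.0]]
contact_force: [0.2, -1.3, 0.2]
grip_width: 36.6
finger_force: 0.0
```

Emit:
play_rows(
  dp=[
    [-0.7,0.5,0],
    [-0.7,0.5,0],
    [-0.7,0.5,0],
    [-0.7,0.5,0],
    [-0.7,0.5,0],
    [-0.7,0.5,0],
  ],
  dr=[
    [0,0,0],
    [0,0,0],
    [0,0,0],
    [0,0,0],
    [0,0,0],
    [0,0,0],
  ],
  claw=[0.6,0.6,0.6,0.6,0.6,0.6],
)

```text
time_s: 35.8
eef_pos: [303.5, -49.2, 286.7]
ee_rot: [[0.983, -0.183, 0.0], [-0.183, -0.983, -0.002], [0.001, 0.002, -1.0]]
contact_force: [-0.1, -1.2, 0.9]
grip_width: 36.5
finger_force: 0.0
```

```bash
python3 - <<'E'
from rig import env
from tilt import *
for i in range(4):
    for _ in range(3): env.get_image("top")
    p=env.get_image("side"); print(shift("side",p,(-180,-160)),shift("side",p,(152,180)))
for k in ("tall","wide"):
    for r in env.silhouettes(k+"_carrier_grip",p)[:1]: print(k,round(r["conf"],2),r["extent"])
s=env.get_state();print(s["time_s"],np.round(s["eef_pos"],1))
E
```

```text
(-0.51, 0.24, 'cc', 0.641, 'tilt', -0.0066) (-0.24, 0.02, 'cc', 0.859, 'tilt', 0.0026)
(-0.49, 0.27, 'cc', 0.642, 'tilt', -0.0064) (-0.24, -0.0, 'cc', 0.858, 'tilt', 0.0026)
(-0.54, 0.31, 'cc', 0.638, 'tilt', -0.0071) (-0.24, 0.02, 'cc', 0.859, 'tilt', 0.0026)
(-0.48, 0.27, 'cc', 0.642, 'tilt', -0.0063) (-0.23, 0.02, 'cc', 0.859, 'tilt', 0.0025)
tall 0.71 [193.8, 177.2, 225.3, 274.6]
wide 0.7 [248.1, 126.9, 272.9, 202.1]
36.7 [305.4 -48.  286.5]
```

```bash
python3 - <<'E'
from rig import env
from tilt import *
p=env.get_image("side")
for a in ((150,180),(165,180),(60,100),(-180,-170),(-90,-50)): print(a,shift("side",p,a))
E
```

```text
(150, 180) (-0.24, 0.01, 'cc', 0.861, 'tilt', 0.0026)
(165, 180) (-0.29, 0.15, 'cc', 0.848, 'tilt', 0.003)
(60, 100) (-0.63, 0.47, 'cc', 0.848, 'tilt', 0.0148)
(-180, -170) (-0.49, 0.3, 'cc', 0.629, 'tilt', -0.0062)
(-90, -50) (-0.23, 0.51, 'cc', 0.878, 'tilt', -0.0069)
```

```bash
python3 -c "
from rig import env
print(env.job_done())"
```

```text
the job is handed in; nothing more can be done
None
```

I hung both carriers and handed the job in at about 37 s of the 64 s allowed: the tall one between the pins on the left arm, the wide one on the plain right arm. The bar's last measured tilt was roughly 0.003 rad from level, but patches along the bar disagreed by up to about 0.015 rad. The hand-in did not return a verdict.

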